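# Nest the washed beakers and tubs on the draining mats

## Robot

A 6-joint arm with a two-finger parallel gripper is mounted at the origin on the work surface. World frame = base frame: x ahead of the robot, y to its left, z up, the work surface at z = 0. Lengths are in m, angles in rad, forces in N, time in s.
With the tool pointing down it reaches from about 0.225 to 0.875 m from the base axis. Payload 3.4 kg.
Tool frame: the origin (TCP) lies at the very end of the fingers, on their centre line; the grasp point (between the pads) lies 19 mm behind it; z points along the fingers, y is the line along which they close (so a half turn about z gives the same grasp; the last joint's range is limited). The gripper opens to 85 mm and grips with 20 to 120 N. Pads are 22 mm wide; open, the fingers measure 114 mm over their backs; the gripper's body (76 mm by 85 mm) begins 54 mm behind the grasp point. The pads swing forward as they close: fully open they stand 13 mm farther back than shut.
Start: joints at [-1.342, 0.276, 1.505, -0, 1.361, -0.121], TCP at [0.197, -0.54, 0.21] pointing down, gripper open.
Joint ranges: [-2.89, 2.89], [-0.75, 2.08], [0.22, 2.7], [-1.18, 4.32], [0.11, 2.71], [-2.7, 2.7]. Speed limits (rad/s): [2.57, 2.57, 3.14, 3.14, 3.14, 3.14].

## Interface

Orientations are given as a unit quaternion [w, x, y, z].
In Python, from rig import manip gives the robot as it stands. The module is installed in compiled form; this text tells all that it offers.
- The arm moves only by the tool play_rows, never from a script. Its argument "motion" is a list of rows, each a list of 5 numbers: the shift along the tool's x, y, z in units of 40 mm (1.0 is 40 mm), then the turn about the tool's z in units of 10 degrees (1.0 is 10 degrees), then the finger opening in mm, from 0 to 85.4. A call has 1 to 5 rows; each row is the pose to reach, as a shift and turn from the pose commanded when the call began, along the tool's axes at that moment; what a row does not reach only later rows make up. A row lasts 1/8 s, in which the tool goes at most 62.5 mm and 10.7 degrees, less where a joint would pass 70% of its speed; a pose out of reach is approached as far as the arm can. A call with a gripper value outside its range is refused whole. The fingers move at their own pace and stop on an object; "newtons" is the grip in N (left out, the last holds). Time passes only in rows, so rows that repeat a pose let the fingers close. It gives the time, the measured TCP pose, the force, the opening and the grip force at its end, in the units of the state.
- manip.get_state(): the state, without advancing time (a new reading comes with each control period).
- manip.get_image(name): name is "side" or "top"; returns a dict with "img" (420x560x3 uint8, red, green, blue), "range_z" (420x560 float32, m along the optical axis (not along the pixel's ray), 0 where there is no reading), "fx", "fy", "cx", "cy" (pixels), "D" ([k1, k2, p1, p2, k3] as OpenCV has them; the pictures are not rectified), "R" (3x3) and "t" (3): a world point X has camera coordinates R X + t. Camera axes: x right, y down, z forward; pixel columns grow to the right and rows downward; lengths in m; the calibration is good to about 2 mm. A picture is of the moment at which its call begins.
- manip.sign_off(): hands the job in; it is judged then, once.
The state is a dict: "clock": time; "qpos": joint angles; "qd": joint speeds; "effort": joint torques, N m; "position": TCP position; "ee_rot": TCP orientation; "contact_force": force on the tool from outside, world axes, zero at the start; "moment": the same for the moment, N m; "width": finger opening in m; "gripper_force": force on a finger pad.
Only numpy, scipy, OpenCV 4.12 (cv2) and the standard library are available. Lean on these libraries where they do the work, as an engineer would, in place of code of your own. Each camera call takes 0.05 s, during which the arm holds its last target. There are 200 camera calls.

## Task

The washed ware stands bottom-up around the counter. Keeping everything bottom-up, nest it on the draining mats: the three round steel beakers in the middle of the round mat, the smallest first, then the middle one over it, then the largest over both; the two square tubs in the middle of the square mat, squared up with it, the small one first and the large one over it. Every rim must sit flat on its mat, and the vial and the padlock stay where they are.

Things in the scene. Friction and masses are not known exactly. Their poses are not given: they have to be found in the camera images.
- beaker_small: Smallest round straight-sided stainless steel beaker standing bottom-up (mouth on the table): outer diameter 34 mm, inner diameter 28 mm, height 50 mm, flat closed top 3 mm thick. Loose. Origin: centre of the open mouth (its lowest plane, z = 0 on the table); z points up through the closed bottom. About 50 g.
- beaker_medium: Middle round straight-sided stainless steel beaker standing bottom-up (mouth on the table): outer diameter 50 mm, inner diameter 44 mm, height 62 mm, flat closed top 3 mm thick. Loose. Origin: centre of the open mouth (its lowest plane, z = 0 on the table); z points up through the closed bottom. About 80 g.
- beaker_large: Largest round straight-sided stainless steel beaker standing bottom-up (mouth on the table): outer diameter 66 mm, inner diameter 60 mm, height 75 mm, flat closed top 3 mm thick. Loose. Origin: centre of the open mouth (its lowest plane, z = 0 on the table); z points up through the closed bottom. About 120 g.
- tub_small: Smaller square white plastic tub standing bottom-up (mouth on the table): 40 x 40 mm outside, 34 x 34 mm inside, height 45 mm, flat closed top 3 mm thick, straight sides. Loose. Origin: centre of the open mouth (its lowest plane, z = 0 on the table); z points up through the closed bottom. x and y run square to its sides. About 40 g.
- tub_large: Larger square white plastic tub standing bottom-up (mouth on the table): 56 x 56 mm outside, 50 x 50 mm inside, height 60 mm, flat closed top 3 mm thick, straight sides. Loose. Origin: centre of the open mouth (its lowest plane, z = 0 on the table); z points up through the closed bottom. x and y run square to its sides. About 70 g.
- mat_round: Round black rubber draining mat with grey dots, 96 mm across, 8 mm thick, fixed to the table. Origin: centre of its underside, on the table; its top is flat at z = 8 mm.
- mat_square: Square black rubber draining mat with grey dots, 96 x 96 mm, 8 mm thick, fixed to the table. Origin: centre of its underside, on the table; its top is flat at z = 8 mm; x and y run square to its edges.
- vial: Bystander: amber glass vial with metal cap, 32 mm across, 57 mm high, standing loose among the ware. Origin: centre of its underside.
- padlock: Bystander: brass padlock lying flat, loose; body 34 x 44 mm, 16 mm thick, origin at the centre of the body's underside; its steel shackle reaches 44 mm from the origin along +x.

How it is judged:
By the outcome, as a careful person would: the job done as asked, in the order asked, and still so for the second after the job is handed in, with the robot touching nothing.
It also fails if it takes over 120 s, if anything falls off the work surface, if the arm or the gripper's body presses on something with over 40 N, if the wrist force passes 120 N, or if a joint passes its speed limit or range.

## Working session

There is one attempt and no reset: what is moved stays moved. The work goes in short steps, Python scripts to look and compute and a tool call to move; the robot and the scene stay as the last step left them, time stands still between calls to the robot, and variables do not carry over. Pictures are saved under pics/ and viewed, at most 14 in all, crops included, and the job is handed in when it is done.

Besides the shell and the picture viewer there is one more tool, called in YAML: its name, and indented under it one key for each argument. play_rows: Moves the arm, as the interface text tells. Its arguments: {"type":"object","properties":{"motion":{"type":"array","items":{"type":"array","items":{"type":"number"}}},"newtons":{"type":"number"}},"required":["motion"]}

```bash
mkdir -p pics
cat > h.py <<'E'
import numpy as np, cv2
from rig import manip
def grab(n):
    d=manip.get_image(n); d['K']=np.array([[d['fx'],0,d['cx']],[0,d['fy'],d['cy']],[0,0,1.]]); d['D']=np.array(d['D'],float); d['R']=np.array(d['R']);d['t']=np.array(d['t']); return d
def save(d,f): cv2.imwrite('pics/'+f,cv2.cvtColor(d['img'],cv2.COLOR_RGB2BGR))
def plane(d,uv,z):
    uv=np.array(uv,float).reshape(-1,1,2)
    n=cv2.undistortPoints(uv,d['K'],d['D']).reshape(-1,2)
    r=np.c_[n,np.ones(len(n))]@d['R']; c=-d['R'].T@d['t']
    return c+r*((z-c[2])/r[:,2])[:,None]
def cloud(d):
    h,w=d['range_z'].shape
    v,u=np.mgrid[:h,:w]; uv=np.stack([u,v],-1).reshape(-1,1,2).astype(float)
    n=cv2.undistortPoints(uv,d['K'],d['D']).reshape(-1,2)
    zz=d['range_z'].reshape(-1,1)
    p=(np.c_[n,np.ones(len(n))]*zz-d['t'])@d['R']
    p[zz[:,0]==0]=np.nan
    return p.reshape(h,w,3)
E
python3 - <<'E'
from h import *
for n in('top','side'):
    d=grab(n); save(d,n+'0.png'); print(n,-d['R'].T@d['t'],d['R'][2],d['fx'])
    np.savez(n+'0.npz',**{k:v for k,v in d.items()})
s=manip.get_state(); print(s)
E
```

```text
top [0.30275433 0.00428497 1.40933895] [ 0.17987664  0.01009637 -0.98363736] 545.5545971620113
side [ 0.45025968 -0.57744461  0.70794854] [ 0.07434409  0.65235467 -0.7542588 ] 430.5679555239527
{'clock': 0.1, 'qpos': array([-1.34197102e+00,  2.76536398e-01,  1.50600623e+00, -7.21005066e-06,
        1.36069745e+00, -1.21030829e-01]), 'qd': array([ 0.00136668, -0.00127255, -0.00277551, -0.00110477,  0.00075022,
       -0.0014842 ]), 'effort': array([ 1.16935604e-03, -4.17699802e+01, -2.46404099e+01, -2.84820617e-04,
        5.87645627e-03, -8.04135681e-06]), 'position': array([ 0.19694899, -0.53968168,  0.20892371]), 'ee_rot': array([-8.22326787e-04,  9.84738595e-01,  1.74037989e-01, -4.78943681e-05]), 'contact_force': array([-0.13993039, -0.1924411 ,  0.72255338]), 'moment': array([ 0.00657557, -0.06126969,  0.0034515 ]), 'gripper_force': 0.0, 'width': 0.08513737796352322}
```

View pics/top0.png

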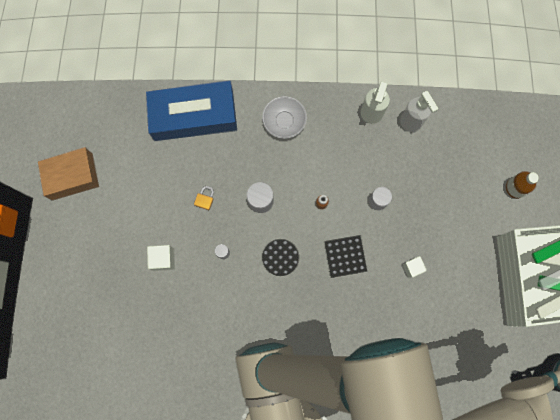

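View pics/side0.png

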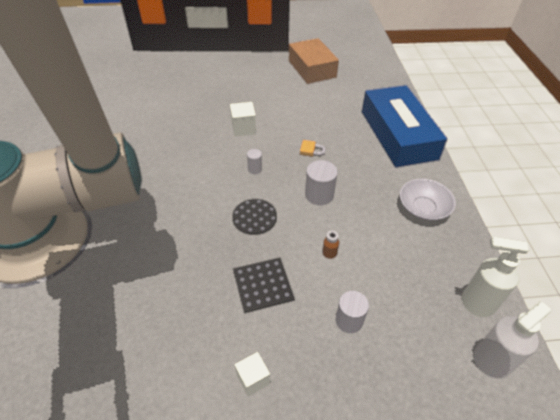

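Top view: large tub (159,257), small beaker (222,251), round mat (280,257), square mat (346,256), small tub (415,267), large beaker (260,196), medium beaker (382,197), vial (322,201), padlock (204,200). The side view shows all of these unobstructed: tubs (243,115) and (253,370), beakers (254,160), (321,180) and (352,308), mats (255,216) and (264,284).

```bash
cat >> h.py <<'E'
H=dict(bs=.050,bm=.062,bl=.075,ts=.045,tl=.060,mr=.008,ms=.008,vial=.057,pad=.016)
PX={'top':dict(tl=(159,257),bs=(222,251),mr=(280,257),ms=(346,256),ts=(415,267),bl=(260,196),bm=(382,197),vial=(322,201),pad=(204,200)),
'side':dict(tl=(243,108),bs=(254,156),mr=(255,216),ms=(264,284),ts=(252,366),bl=(321,172),bm=(353,302),vial=(332,236),pad=(308,148))}
def blob(d,p,h,r=45,hm=None):
    """top face of an object: pixels whose range puts them near height h; contour cast to that plane"""
    hm=hm or (.006 if h>.01 else 0)
    if h>.01: m=np.abs(cloud(d)[...,2]-h)<hm
    else: m=d['img'].max(2)<70; m=cv2.morphologyEx(m.astype(np.uint8),cv2.MORPH_CLOSE,np.ones((7,7)))>0
    m=m.astype(np.uint8); w=np.zeros_like(m); cv2.circle(w,p,r,1,-1); m&=w
    cs,_=cv2.findContours(m,cv2.RETR_EXTERNAL,cv2.CHAIN_APPROX_NONE)
    c=max(cs,key=cv2.contourArea)
    P=plane(d,c.reshape(-1,2),h)[:,:2]*1000
    cen=cv2.moments(P.astype(np.float32).reshape(-1,1,2)); ce=np.array([cen['m10'],cen['m01']])/cen['m00']
    rc=cv2.minAreaRect(P.astype(np.float32))
    return ce,rc
E
python3 - <<'E'
from h import *
for n in('top','side'):
    d=dict(np.load(n+'0.npz'))
    c=cloud(d)
    for k,p in PX[n].items():
        try:
            ce,rc=blob(d,p,H[k])
            print(n,k,ce.round(1),'rect',np.round(rc[0],1),np.round(rc[1],1),round(rc[2],1),'z',np.round(np.nanmedian(c[p[1]-2:p[1]+3,p[0]-2:p[0]+3,2])*1000,1))
        except Exception as e: print(n,k,e)
E
```

```text
top tl [441.4 326. ] rect [441.7 326. ] [57.8 59.1] 3.8 z 59.6
top bs [464.  169.6] rect [463.4 169.7] [33.  30.4] 2.5 z 50.4
top mr [455.2  21.7] rect [454.7  22.7] [90.8 90.4] 1.5 z 8.8
top ms [ 462.9 -146.9] rect [ 462.9 -146.9] [93.7 94.5] 11.3 z 7.9
top ts [ 436.1 -322.4] rect [ 435.9 -321.8] [38.4 44.3] 26.8 z 44.0
top bl [604.5  75.7] rect [604.5  76.5] [64.4 62.8] 1.8 z 75.2
top bm [ 612.4 -233.3] rect [ 612. -233.] [49.  47.5] 89.7 z 62.2
top vial [601.5 -84.2] rect [601.  -84.1] [20.9 20.4] 0.8 z 56.3
top pad [597.5 227.4] rect [604.1 224.6] [45.4 50.2] 68.3 z 16.8
side tl [439.5 324.7] rect [439.4 323.3] [56.4 67.8] 5.8 z 61.0
side bs [461.1 168.1] rect [461.2 166.9] [37.6 32.2] 85.7 z 50.7
side mr [453.3 -24.9] rect [448.7 -21.8] [28.  12.9] 9.7 z 8.9
side ms [ 478.5 -152.5] rect [ 476.8 -147.2] [57.5 92.8] 12.8 z 8.9
side ts [ 434.  -324.2] rect [ 433.9 -324.4] [41.  42.7] 24.7 z 45.4
side bl [600.9  74.9] rect [600.1  74.7] [71.5 63.7] 80.1 z 76.3
side bm [ 609.6 -234.8] rect [ 609.7 -235.2] [50.7 49.5] 85.0 z 62.9
side vial [598.5 -84.9] rect [597.7 -85.2] [25.1 21. ] 80.0 z 58.5
side pad [602.7 221.4] rect [605.8 221. ] [49.6 60.7] 71.5 z 16.8
```

```bash
cat > mats.py <<'E'
from h import *
for n in('top','side'):
    d=dict(np.load(n+'0.npz'))
    for k in('mr','ms'):
        p=PX[n][k]
        for T in (60,75,90):
            m=(d['img'].max(2)<T).astype(np.uint8); w=np.zeros_like(m); cv2.circle(w,p,40,1,-1)
            m=cv2.morphologyEx(m,cv2.MORPH_CLOSE,np.ones((9,9)))&w
            c=max(cv2.findContours(m,cv2.RETR_EXTERNAL,cv2.CHAIN_APPROX_NONE)[0],key=cv2.contourArea)
            P=(plane(d,cv2.convexHull(c).reshape(-1,2),.008)[:,:2]*1000).astype(np.float32)
            rc=cv2.minAreaRect(P); e=cv2.minEnclosingCircle(P)
            M=cv2.moments(P.reshape(-1,1,2))
            print(n,k,T,[np.round(x,1) for x in rc],'cen',round(M['m10']/M['m00'],1),round(M['m01']/M['m00'],1),'circ',np.round(e[0],1),round(e[1],1))
E
python3 mats.py
```

```text
top mr 60 [array([456. ,  21.5]), array([88.2, 87.8]), np.float64(1.6)] cen 455.6 21.3 circ [455.7  21.3] 46.1
top mr 75 [array([456. ,  21.4]), array([91.6, 91.5]), np.float64(46.6)] cen 455.4 21.5 circ [455.3  21.6] 47.1
top mr 90 [array([455.5,  21.2]), array([93.9, 92.4]), np.float64(28.1)] cen 455.4 21.4 circ [455.7  21.7] 47.7
top ms 60 [array([ 462.8, -147. ]), array([92.3, 93.9]), np.float64(11.2)] cen 462.7 -147.2 circ [ 462.6 -147.7] 64.1
top ms 75 [array([ 462.8, -146.9]), array([94.1, 94.9]), np.float64(11.0)] cen 462.9 -146.9 circ [ 462.6 -147.7] 64.1
top ms 90 [array([ 462.8, -146.8]), array([96.1, 96.5]), np.float64(11.3)] cen 462.8 -146.9 circ [ 463.  -146.8] 66.1Traceback (most recent call last):
  File "mats.py", line 9, in <module>
    c=max(cv2.findContours(m,cv2.RETR_EXTERNAL,cv2.CHAIN_APPROX_NONE)[0],key=cv2.contourArea)
ValueError: max() iterable argument is empty
```

play_rows:
  motion:
    - [0,0,0,0.5,60]
    - [0,0,0,1.5,60]
    - [0,0,0,2,60]
    - [0,0,0,2,60]
  newtons: 25

```text
clock: 0.6
position: [0.197, -0.5399, 0.2093]
ee_rot: [-0.0, 1.0, 0.001, -0.0]
contact_force: [0.0, -0.5, -0.2]
width: 0.0599
gripper_force: 0.0
```

play_rows:
  motion:
    - [0.5,-1.4,0,0,60]
    - [1,-2.8,0,0,60]
    - [1.5,-4.2,0,0,60]
    - [2,-5.6,0,0,60]
    - [2.2,-5.9,0,0,60]

```text
clock: 1.23
position: [0.2849, -0.3006, 0.2097]
ee_rot: [-0.001, 1.0, 0.003, -0.0]
contact_force: [-0.4, -1.1, -0.5]
width: 0.0596
gripper_force: 0.0
```

play_rows:
  motion:
    - [0.5,-1.4,0,0,60]
    - [1,-2.8,0,0,60]
    - [1.5,-4.2,0,0,60]
    - [2,-5.6,0,0,60]
    - [2.2,-5.9,0,0,60]

```text
clock: 1.85
position: [0.3737, -0.0656, 0.2098]
ee_rot: [-0.0, 1.0, 0.003, 0.0]
contact_force: [0.0, -0.6, 0.5]
width: 0.0601
gripper_force: 0.0
```

play_rows:
  motion:
    - [0.5,-1.4,0.4,0,60]
    - [1,-2.8,0.8,0,60]
    - [1.5,-4.2,1.2,0,60]
    - [2,-5.6,1.6,0,60]
    - [2.24,-5.9,2,0,60]

```text
clock: 2.48
position: [0.464, 0.1708, 0.1288]
ee_rot: [-0.0, 1.0, 0.003, 0.001]
contact_force: [-0.8, -0.4, -0.5]
width: 0.0599
gripper_force: 0.0
```

play_rows:
  motion:
    - [-0.03,0.04,1,0,60]
    - [-0.03,0.04,2,0,60]
    - [-0.03,0.04,2.6,0,60]
    - [-0.03,0.04,2.72,0,60]
    - [-0.03,0.04,2.72,0,60]

```text
clock: 3.1
position: [0.4617, 0.1657, 0.0211]
ee_rot: [0.0, 1.0, 0.0, 0.0]
contact_force: [0.4, 0.3, 0.3]
width: 0.06
gripper_force: 0.0
```

play_rows:
  motion:
    - [0,0,0,0,30]
    - [0,0,0,0,30]
    - [0,0,0,0,30]
    - [0,0,0,0,30]
    - [0,0,0,0,30]
  newtons: 25

```text
clock: 3.72
position: [0.4621, 0.1666, 0.022]
ee_rot: [-0.0, 1.0, 0.001, 0.001]
contact_force: [-0.4, -0.2, 7.2]
width: 0.0323
gripper_force: 24.8
```

play_rows:
  motion:
    - [0,0,-0.4,0,30]
    - [0,0,-1,0,30]
    - [0,0,-1.5,0,30]
    - [0,0,-1.5,0,30]

```text
clock: 4.22
position: [0.462, 0.1667, 0.0821]
ee_rot: [-0.0, 1.0, 0.0, 0.002]
contact_force: [-0.1, 0.3, -1.7]
width: 0.0328
gripper_force: 24.9
```

Run:
```python
from h import *
for n in('top','side'): save(grab(n),n+'1.png')
a=np.hstack([cv2.imread('pics/top1.png')[150:400,150:450],cv2.imread('pics/side1.png')[60:310,150:450]]); cv2.imwrite('pics/c1.png',a)
print(manip.get_state()['position'])
```

```text
[0.46039932 0.16629164 0.08042574]
```

View pics/c1.png

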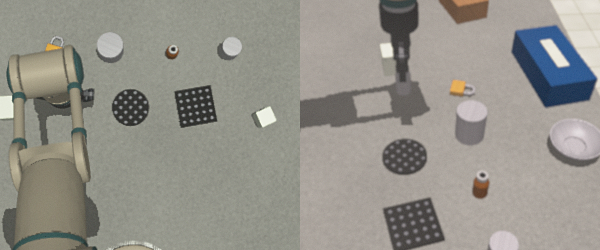

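The crop shows the small beaker held in the closed gripper at side crop (405,85), with everything else undisturbed.

play_rows:
  motion:
    - [-0.05,1,0,0,30]
    - [-0.15,2.3,0,0,30]
    - [-0.21,3.4,0,0,30]
    - [-0.21,3.64,0,0,30]
    - [-0.21,3.64,0.6,0,30]

```text
clock: 4.95
position: [0.454, 0.0201, 0.0571]
ee_rot: [0.0, 1.0, -0.001, 0.002]
contact_force: [-0.4, 0.8, -0.7]
width: 0.0327
gripper_force: 25.0
```

play_rows:
  motion:
    - [0,0,0.3,0,30]
    - [0,0,0.6,0,30]
    - [0,0,0.7,0,30]
    - [0,0,0.7,0,30]

```text
clock: 5.45
position: [0.4536, 0.0217, 0.0299]
ee_rot: [-0.0, 1.0, 0.0, 0.001]
contact_force: [-2.1, 2.6, 8.8]
width: 0.0326
gripper_force: 26.3
```

play_rows:
  motion:
    - [0,0,0,0,60]
    - [0,0,0,0,60]
    - [0,0,-0.8,0,60]
    - [0,0,-2.2,0,60]
    - [0,0,-2.5,0,70]

```text
clock: 6.08
position: [0.4552, 0.0206, 0.132]
ee_rot: [0.0, 1.0, 0.0, 0.003]
contact_force: [-0.5, -0.1, -0.8]
width: 0.0702
gripper_force: 0.0
```

play_rows:
  motion:
    - [0.8,1.2,0,0,70]
    - [1.6,2.5,0,0,70]
    - [2.4,3.8,0,0,70]
    - [3.2,5.1,0,0,70]
    - [3.95,6.37,0,0,70]

```text
clock: 6.7
position: [0.6112, -0.2354, 0.1273]
ee_rot: [-0.001, 1.0, 0.0, -0.001]
contact_force: [0.7, 0.5, 0.3]
width: 0.0697
gripper_force: 0.0
```

```bash
cat >> h.py <<'E'
def find(d,x,y,h,r=30,tol=.006):
    """top face at height h near world x,y (mm)"""
    q,_=cv2.projectPoints(np.array([[x/1000,y/1000,h]]),cv2.Rodrigues(d['R'])[0],d['t'],d['K'],d['D'])
    p=tuple(int(v) for v in q.ravel().round()); ce,rc=blob(d,p,h,r,tol)
    return p,ce.round(1),[np.round(v,1) for v in rc]
def mat(d,x,y,T):
    q,_=cv2.projectPoints(np.array([[x/1000,y/1000,.008]]),cv2.Rodrigues(d['R'])[0],d['t'],d['K'],d['D'])
    p=tuple(int(v) for v in q.ravel().round())
    m=(d['img'].max(2)<T).astype(np.uint8); w=np.zeros_like(m); cv2.circle(w,p,40,1,-1); m&=w
    m=cv2.morphologyEx(m,cv2.MORPH_CLOSE,np.ones((9,9)))
    c=max(cv2.findContours(m,cv2.RETR_EXTERNAL,cv2.CHAIN_APPROX_NONE)[0],key=cv2.contourArea)
    P=(plane(d,cv2.convexHull(c).reshape(-1,2),.008)[:,:2]*1000).astype(np.float32)
    return p,[np.round(v,1) for v in cv2.minAreaRect(P)]
E
python3 - <<'E'
from h import *
for n in('top','side'):
    d=grab(n); save(d,n+'2.png')
    for T in(75,100,120):
        for x,y in((454,21),(462,-148)):
            try: print(n,T,mat(d,x,y,T))
            except Exception as e: print(n,T,'none')
    try: print(n,find(d,454,21,.058,20))
    except Exception as e: print(e)
a=np.hstack([cv2.imread('pics/top2.png')[150:400,150:450],cv2.imread('pics/side2.png')[100:350,150:450]]); cv2.imwrite('pics/c2.png',a)
E
```

```text
top 75 ((280, 258), [array([471. ,  12.9]), array([91.4, 56.7]), np.float64(61.7)])
top 75 ((346, 256), [array([ 448.5, -110.2]), array([ 51.1, 135.4]), np.float64(78.6)])
top 100 ((280, 258), [array([472.2, -23.8]), array([151. , 110.5]), np.float64(56.6)])
top 100 ((346, 256), [array([ 458.3, -117. ]), array([197.3, 141.1]), np.float64(9.1)])
top 120 ((280, 258), [array([480.4,  -5. ]), array([189.2, 115.9]), np.float64(58.3)])
top 120 ((346, 256), [array([ 465.3, -121.4]), array([196.6, 152. ]), np.float64(2.7)])
top ((280, 256), array([455.6,  23.4]), [array([455.3,  23.5]), array([30. , 29.9]), np.float64(1.5)])
side 75 ((255, 215), [array([441.7,  -4.1]), array([41.8, 83.8]), np.float64(56.3)])
side 75 ((263, 283), [array([ 460.5, -149.3]), array([91.7, 98.4]), np.float64(11.7)])
side 100 ((255, 215), [array([452.5,  17. ]), array([89.1, 89.7]), np.float64(85.4)])
side 100 ((263, 283), [array([ 460., -149.]), array([ 96.6, 104.4]), np.float64(11.9)])
side 120 ((255, 215), [array([437.1,  -9.6]), array([146.2, 124.9]), np.float64(89.3)])
side 120 ((263, 283), [array([ 459.5, -129.5]), array([136.1, 148.7]), np.float64(2.9)])
side ((254, 199), array([451.6,  22.8]), [array([451.7,  23.3]), array([36.5, 30.8]), np.float64(86.7)])
```

View pics/c2.png

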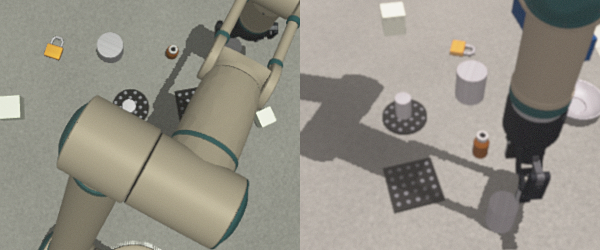

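The crop shows the small beaker standing upright on the round mat (side crop (403,105)), with the gripper now over the medium beaker.

play_rows:
  motion:
    - [0,0.05,1,0,72]
    - [0,0.05,2,0,72]
    - [0,0.05,2.4,0,72]
    - [0,0.05,2.5,0,72]
    - [0,0.05,2.5,0,72]

```text
clock: 7.42
position: [0.6116, -0.2361, 0.0298]
ee_rot: [0.0, 1.0, 0.0, 0.001]
contact_force: [0.1, 0.2, -0.3]
width: 0.0721
gripper_force: 0.0
```

play_rows:
  motion:
    - [0,0,0,0,46]
    - [0,0,0,0,46]
    - [0,0,0,0,46]
    - [0,0,0,0,46]
    - [0,0,0,0,46]
  newtons: 30

```text
clock: 8.05
position: [0.612, -0.2362, 0.0308]
ee_rot: [0.001, 1.0, 0.0, 0.001]
contact_force: [-0.8, 1.2, 6.3]
width: 0.0484
gripper_force: 30.7
```

play_rows:
  motion:
    - [0,0,-0.6,0,46]
    - [0,0,-1.8,0,46]
    - [0,0,-2.8,0,46]
    - [0,0,-3,0,46]
    - [0,0,-3,0,46]

```text
clock: 8.68
position: [0.6105, -0.2358, 0.1486]
ee_rot: [0.0, 1.0, 0.0, -0.0]
contact_force: [-0.7, 0.9, -1.6]
width: 0.0476
gripper_force: 31.5
```

play_rows:
  motion:
    - [-0.78,-1.28,0,0,46]
    - [-1.56,-2.56,0,0,46]
    - [-2.35,-3.84,0,0,46]
    - [-3.14,-5.12,0,0,46]
    - [-3.92,-6.39,0,0,46]

```text
clock: 9.3
position: [0.451, 0.0212, 0.1467]
ee_rot: [-0.0, 1.0, -0.0, -0.002]
contact_force: [0.4, 0.5, -0.6]
width: 0.0484
gripper_force: 31.5
```

play_rows:
  motion:
    - [0,0,0,0,46]
    - [0,0,0.8,0,46]
    - [0,0,1.4,0,46]
    - [0,0,1.7,0,46]
    - [0,0,1.7,0,46]

```text
clock: 9.93
position: [0.4532, 0.0192, 0.0796]
ee_rot: [-0.0, 1.0, 0.0, -0.002]
contact_force: [0.1, -0.6, -1.0]
width: 0.0484
gripper_force: 31.6
```

No contact: it is over the small beaker. Lowering to the mat.

play_rows:
  motion:
    - [0,0,0.5,0,46]
    - [0,0,0.9,0,46]
    - [0,0,1.08,0,46]
    - [0,0,1.1,0,46]
    - [0,0,1.1,0,46]

```text
clock: 10.55
position: [0.4547, 0.0199, 0.0384]
ee_rot: [-0.0, 1.0, -0.0, 0.001]
contact_force: [-1.9, 1.8, 6.5]
width: 0.0481
gripper_force: 32.6
```

play_rows:
  motion:
    - [0,0,0,0,70]
    - [0,0,0,0,70]
    - [0,0,-0.8,0,75]
    - [0,0,-2.2,0,80]
    - [0,0,-3,0,84]

```text
clock: 11.18
position: [0.4552, 0.0193, 0.1595]
ee_rot: [0.0, 1.0, 0.0, 0.002]
contact_force: [0.4, 0.5, -0.4]
width: 0.084
gripper_force: 0.0
```

play_rows:
  motion:
    - [1,-0.4,0,0,84]
    - [2.2,-0.8,0,0,84]
    - [3.4,-1.2,0,0,84]
    - [3.71,-1.34,0,0,84]
    - [3.71,-1.34,0,0,84]

```text
clock: 11.8
position: [0.6021, 0.0734, 0.1562]
ee_rot: [0.0, 1.0, 0.001, -0.001]
contact_force: [-1.4, -0.0, -0.3]
width: 0.084
gripper_force: 0.0
```

Run:
```python
from h import *
for n in('top','side'):
    d=grab(n)
    for a in((454,21,.070),(435,-323,.045),(440.5,325.3,.060)):
        try: print(n,find(d,*a,25))
        except Exception as e: print(n,'none')
    save(d,n+'3.png')
```

```text
top ((280, 255), array([453.5,  12.6]), [array([452.6,  13.6]), array([34.2, 48.8]), np.float64(68.1)])
top ((416, 267), array([ 436.3, -322.5]), [array([ 435.9, -321.8]), array([38.4, 44.3]), np.float64(26.8)])
top ((159, 257), array([441.5, 326. ]), [array([441.8, 326. ]), array([57.7, 59.2]), np.float64(3.8)])
side ((253, 195), array([452.5,  19.9]), [array([452.3,  20. ]), array([53.7, 50. ]), np.float64(66.4)])
side ((252, 369), array([ 434. , -324.2]), [array([ 433.8, -324.3]), array([41.1, 42.3]), np.float64(24.7)])
side ((243, 110), array([439.4, 324.7]), [array([439.4, 324.3]), array([56.4, 66. ]), np.float64(6.1)])
```

View pics/side3.png

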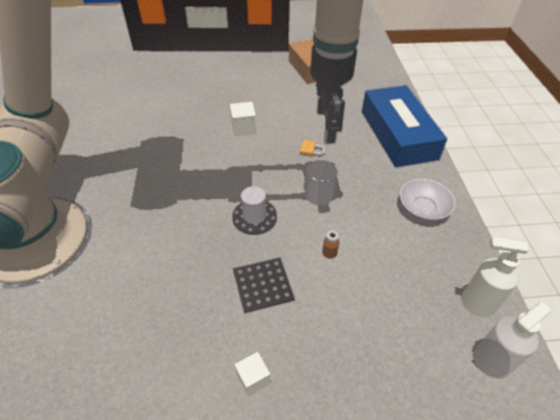

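Side picture: the medium beaker covers the small one upright on the round mat at (253,200), and the gripper stands over the large beaker at (321,180). The vial (332,243) and padlock (308,148) have not moved.

play_rows:
  motion:
    - [0,0,1,0,84.5]
    - [0,0,2,0,84.5]
    - [0,0,2.8,0,84.5]
    - [0,0,3.1,0,84.5]
    - [0,0,3.1,0,84.5]

```text
clock: 12.52
position: [0.6014, 0.0729, 0.033]
ee_rot: [0.0, 1.0, 0.0, -0.0]
contact_force: [1.1, -0.0, 0.3]
width: 0.0846
gripper_force: 0.0
```

play_rows:
  motion:
    - [0,0,0,0,62]
    - [0,0,0,0,62]
    - [0,0,0,0,62]
    - [0,0,0,0,62]
    - [0,0,0,0,62]
  newtons: 35

```text
clock: 13.15
position: [0.6034, 0.0734, 0.0352]
ee_rot: [-0.0, 1.0, 0.0, 0.002]
contact_force: [-1.2, 1.1, 5.8]
width: 0.0652
gripper_force: 38.5
```

play_rows:
  motion:
    - [0,0,-0.6,0,62]
    - [0,0,-1.8,0,62]
    - [0,0,-3,0,62]
    - [0,0,-3.5,0,62]
    - [0,0,-3.5,0,62]

```text
clock: 13.78
position: [0.6037, 0.0733, 0.1756]
ee_rot: [0.0, 1.0, 0.0, 0.003]
contact_force: [0.4, 0.4, -2.2]
width: 0.0651
gripper_force: 39.5
```

play_rows:
  motion:
    - [-1,0.4,0,0,62]
    - [-2.2,0.8,0,0,62]
    - [-3.4,1.2,0,0,62]
    - [-3.71,1.35,0,0,62]
    - [-3.71,1.35,0,0,62]

```text
clock: 14.4
position: [0.4534, 0.019, 0.1725]
ee_rot: [-0.0, 1.0, -0.0, 0.0]
contact_force: [0.8, 0.5, -2.0]
width: 0.0649
gripper_force: 39.5
```

play_rows:
  motion:
    - [0,0,0.8,0,62]
    - [0,0,1.4,0,62]
    - [0,0,1.8,0,62]
    - [0,0,1.9,0,62]
    - [0,0,1.9,0,62]

```text
clock: 15.02
position: [0.455, 0.0193, 0.0967]
ee_rot: [-0.0, 1.0, 0.001, 0.0]
contact_force: [0.4, -0.4, -0.2]
width: 0.0647
gripper_force: 39.5
```

play_rows:
  motion:
    - [0,0,0.5,0,62]
    - [0,0,1,0,62]
    - [0,0,1.3,0,62]
    - [0,0,1.4,0,62]
    - [0,0,1.4,0,62]

```text
clock: 15.65
position: [0.4548, 0.0192, 0.0432]
ee_rot: [0.0, 1.0, 0.0, 0.001]
contact_force: [-4.9, -0.3, 14.6]
width: 0.0649
gripper_force: 40.9
```

play_rows:
  motion:
    - [0,0,0,0,84]
    - [0,0,0,0,84]
    - [0,0,-0.8,0,84]
    - [0,0,-2.2,0,84]
    - [0,0,-3,0,80]

```text
clock: 16.27
position: [0.4552, 0.0191, 0.1634]
ee_rot: [0.0, 1.0, 0.0, 0.002]
contact_force: [0.2, -0.2, 0.1]
width: 0.0794
gripper_force: 0.0
```

play_rows:
  motion:
    - [0,1.5,0,0,70]
    - [-0.1,2.8,0,-0.8,70]
    - [-0.2,4.1,0,-1.6,70]
    - [-0.24,4.3,0,-2.5,70]
    - [-0.24,4.3,0,-2.6,70]

```text
clock: 16.9
position: [0.4443, -0.1537, 0.1607]
ee_rot: [-0.0, 0.975, 0.224, -0.0]
contact_force: [0.3, -1.2, 0.7]
width: 0.0697
gripper_force: 0.0
```

Run:
```python
from h import *
for n in('top','side'):
    d=grab(n)
    for a in((454,21,.083,35),(435,-323,.045,25),(440.5,325.3,.060,25)):
        try: print(n,find(d,*a))
        except Exception as e: print(n,'none')
    for T in(75,90,100):
        try: print(mat(d,462,-148,T))
        except Exception: pass
    save(d,n+'4.png')
a=np.hstack([cv2.imread('pics/top4.png')[150:400,150:450],cv2.imread('pics/side4.png')[100:350,150:450]]); cv2.imwrite('pics/c4.png',a)
```

```text
top ((280, 254), array([456.6,  19.1]), [array([457.6,  18.4]), array([64. , 63.6]), np.float64(1.5)])
top ((416, 267), array([ 434.1, -325.7]), [array([ 435.4, -323.4]), array([36.2, 42. ]), np.float64(26.9)])
top ((159, 257), array([441.5, 326.2]), [array([441.4, 326. ]), array([57.2, 59.5]), np.float64(5.8)])
((346, 256), [array([ 440.8, -160. ]), array([76.9, 98.2]), np.float64(43.0)])
((346, 256), [array([ 468. , -132.5]), array([146.1, 182.8]), np.float64(34.6)])
((346, 256), [array([ 469.2, -134.3]), array([149. , 187.2]), np.float64(34.6)])
side ((253, 191), array([481.8,  19.1]), [array([482. ,  18.8]), array([ 8.3, 44.7]), np.float64(2.2)])
side ((252, 369), array([ 434.1, -324.3]), [array([ 434. , -324.3]), array([41. , 42.4]), np.float64(25.0)])
side none
((263, 283), [array([ 460.3, -148.5]), array([93.4, 96.6]), np.float64(10.3)])
((263, 283), [array([ 460.8, -147.9]), array([96.8, 98.9]), np.float64(10.8)])
((263, 283), [array([ 456.7, -129.5]), array([ 99.2, 137.6]), np.float64(10.8)])
```

View pics/c4.png

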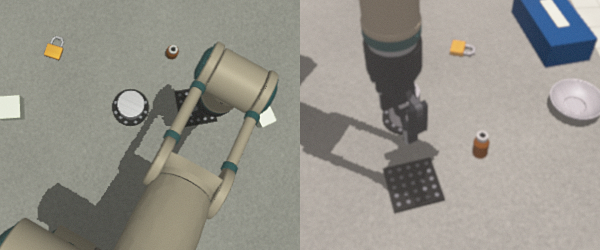

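The crop shows the large beaker covering the nest, centred on the round mat at top crop (130,105). The gripper is on its way to the small tub.

play_rows:
  motion:
    - [-0.6,1,0,0,66]
    - [-1.2,2,0,0,66]
    - [-1.8,3.2,0,0,66]
    - [-2.1,3.76,0,0,66]
    - [-2.1,3.76,1,0,66]

```text
clock: 17.62
position: [0.4376, -0.3279, 0.123]
ee_rot: [0.003, 0.975, 0.224, 0.002]
contact_force: [1.4, 1.8, -1.3]
width: 0.0658
gripper_force: 0.0
```

play_rows:
  motion:
    - [0,0,1,0,66]
    - [0,0,2,0,66]
    - [0,0,2.5,0,66]
    - [0,0,2.6,0,66]
    - [0,0,2.6,0,66]

```text
clock: 18.25
position: [0.4355, -0.3244, 0.0174]
ee_rot: [0.0, 0.974, 0.226, 0.0]
contact_force: [-0.6, -0.2, 0.5]
width: 0.0659
gripper_force: 0.0
```

play_rows:
  motion:
    - [0,0,0,0,36]
    - [0,0,0,0,36]
    - [0,0,0,0,36]
    - [0,0,0,0,36]
    - [0,0,0,0,36]
  newtons: 25

```text
clock: 18.88
position: [0.4356, -0.3253, 0.0182]
ee_rot: [0.001, 0.974, 0.225, 0.001]
contact_force: [-0.2, 1.2, 6.8]
width: 0.0386
gripper_force: 25.1
```

play_rows:
  motion:
    - [0,0,-0.6,0,36]
    - [0,0,-1.4,0,36]
    - [0,0,-2,0,36]
    - [0,0,-2,0,36]

```text
clock: 19.38
position: [0.436, -0.326, 0.0988]
ee_rot: [0.002, 0.974, 0.225, 0.001]
contact_force: [1.0, 0.0, -0.8]
width: 0.0388
gripper_force: 25.6
```

play_rows:
  motion:
    - [0.5,-0.75,0,0.3,36]
    - [1,-1.5,0,0.6,36]
    - [1.6,-2.4,0,0.9,36]
    - [2.2,-3.2,0,1.2,36]
    - [2.52,-3.66,0,1.48,36]

```text
clock: 20.0
position: [0.4602, -0.1468, 0.0955]
ee_rot: [-0.001, 0.995, 0.098, -0.001]
contact_force: [0.2, -0.4, 0.2]
width: 0.0391
gripper_force: 25.5
```

play_rows:
  motion:
    - [0,0,0.2,0,36]
    - [0,0,1,0,36]
    - [0,0,1.6,0,36]
    - [0,0,1.79,0,36]
    - [0,0,1.79,0,36]

```text
clock: 20.62
position: [0.4595, -0.1488, 0.0251]
ee_rot: [-0.001, 0.995, 0.098, -0.002]
contact_force: [-2.6, 2.3, 5.6]
width: 0.039
gripper_force: 29.1
```

play_rows:
  motion:
    - [0,0,0,0,65]
    - [0,0,0,0,65]
    - [0,0,-0.8,0,65]
    - [0,0,-2.2,0,70]
    - [0,0,-3,0,75]

```text
clock: 21.25
position: [0.4623, -0.1499, 0.1476]
ee_rot: [0.001, 0.995, 0.098, 0.001]
contact_force: [0.6, 0.1, -0.8]
width: 0.0751
gripper_force: 0.0
```

play_rows:
  motion:
    - [0.2,-1.4,0,0,75]
    - [0.4,-2.8,0,0,75]
    - [0.6,-4.2,0,0,75]
    - [0.8,-5.5,0,0,75]
    - [0.89,-5.85,0,0,75]

```text
clock: 21.88
position: [0.45, 0.0896, 0.1451]
ee_rot: [-0.0, 0.995, 0.1, -0.0]
contact_force: [-0.0, 0.2, -0.5]
width: 0.0753
gripper_force: 0.0
```

play_rows:
  motion:
    - [0.2,-1.4,0,0,78]
    - [0.4,-2.8,0,0.1,78]
    - [0.6,-4.2,0,0.3,78]
    - [0.8,-5.5,0,0.5,78]
    - [0.89,-5.85,0,0.6,78]

```text
clock: 22.5
position: [0.4404, 0.326, 0.1448]
ee_rot: [-0.0, 0.999, 0.047, 0.0]
contact_force: [-0.8, 0.2, -0.1]
width: 0.0779
gripper_force: 0.0
```

Run:
```python
from h import *
for n in('top','side'):
    d=grab(n)
    for a in((461.6,-148,.053,30),(455,20,.083,30),(440.5,325.3,.060,25)):
        try: print(n,find(d,*a))
        except Exception as e: print(n,'none')
    for T in(75,90): print(mat(d,462,-148,T),mat(d,454,20,T))
    save(d,n+'5.png')
a=np.hstack([cv2.imread('pics/top5.png')[150:400,100:400],cv2.imread('pics/side5.png')[100:350,150:450]]); cv2.imwrite('pics/c5.png',a)
```

```text
top ((348, 254), array([ 459.6, -147.5]), [array([ 459.8, -146.9]), array([40.5, 40.8]), np.float64(10.7)])
top ((280, 254), array([456.6,  19.2]), [array([457.6,  18.4]), array([64. , 63.6]), np.float64(1.8)])
top ((159, 257), array([430.1, 324.2]), [array([430.6, 324.7]), array([36.2, 59.5]), np.float64(7.5)])
((346, 256), [array([ 462.7, -147. ]), array([93.7, 95. ]), np.float64(11.1)]) ((281, 258), [array([453.3,  22.7]), array([88.2, 90.4]), np.float64(1.5)])
((346, 256), [array([ 462.6, -146.8]), array([96. , 96.2]), np.float64(11.1)]) ((281, 258), [array([455.5,  21.2]), array([93.9, 92.4]), np.float64(28.1)])
side ((262, 270), array([ 457.5, -149.2]), [array([ 457.6, -149.6]), array([40.6, 44.7]), np.float64(10.5)])
side ((254, 191), array([453.6,  18.1]), [array([453.3,  17.1]), array([68.8, 64.2]), np.float64(86.0)])
side ((243, 110), array([439.4, 324.4]), [array([439.4, 323. ]), array([56.4, 68.5]), np.float64(5.8)])
((263, 283), [array([ 461.4, -150.5]), array([91.1, 93.4]), np.float64(11.5)]) ((255, 215), [array([454.4,  -1.3]), array([87.4, 53.6]), np.float64(1.5)])
((263, 283), [array([ 461.3, -149.9]), array([93.2, 96.1]), np.float64(11.0)]) ((255, 215), [array([453.2,   9.2]), array([75.4, 90.1]), np.float64(90.0)])
```

View pics/c5.png

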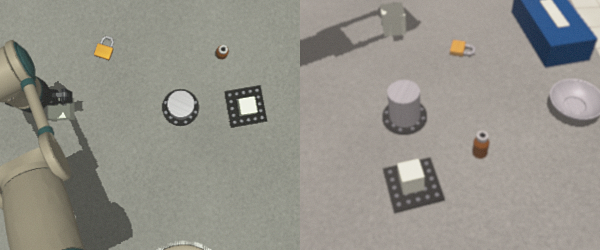

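The crop shows the small tub on the square mat at top crop (247,105), about 3 mm short of centre in x. The beaker nest is good, and the gripper is over the large tub.

play_rows:
  motion:
    - [0,0,1,0,80]
    - [0,0,2,0,80]
    - [0,0,2.8,0,80]
    - [0,0,3,0,80]
    - [0,0,3,0,80]

```text
clock: 23.22
position: [0.4404, 0.323, 0.0254]
ee_rot: [0.0, 0.999, 0.045, -0.0]
contact_force: [0.2, -0.5, 0.6]
width: 0.0805
gripper_force: 0.0
```

play_rows:
  motion:
    - [0,0,0,0,52]
    - [0,0,0,0,52]
    - [0,0,0,0,52]
    - [0,0,0,0,52]
    - [0,0,0,0,52]
  newtons: 30

```text
clock: 23.85
position: [0.4411, 0.3244, 0.0269]
ee_rot: [-0.001, 0.999, 0.046, 0.002]
contact_force: [0.6, -0.7, 6.4]
width: 0.0551
gripper_force: 32.2
```

play_rows:
  motion:
    - [0,0,-0.6,0,52]
    - [0,0,-1.8,0,52]
    - [0,0,-3,0,52]
    - [0,0,-4,0,52]
    - [0,0,-4,0,52]

```text
clock: 24.48
position: [0.4418, 0.3251, 0.1891]
ee_rot: [-0.002, 0.999, 0.046, 0.004]
contact_force: [0.4, 0.6, -1.3]
width: 0.0551
gripper_force: 32.6
```

play_rows:
  motion:
    - [-0.05,1.3,0,0,52]
    - [-0.1,2.7,0,0,52]
    - [-0.2,4.1,0,0,52]
    - [-0.25,5.5,0,0,52]
    - [-0.27,5.91,0,0,52]

```text
clock: 25.1
position: [0.4494, 0.0849, 0.184]
ee_rot: [0.0, 0.999, 0.044, -0.001]
contact_force: [1.1, 0.5, -0.6]
width: 0.0549
gripper_force: 32.7
```

play_rows:
  motion:
    - [-0.05,1.3,0,0,52]
    - [-0.1,2.7,0,-0.2,52]
    - [-0.2,4.1,0,-0.4,52]
    - [-0.25,5.5,0,-0.6,52]
    - [-0.28,5.91,0,-0.6,52]

```text
clock: 25.72
position: [0.4612, -0.151, 0.1843]
ee_rot: [-0.0, 0.995, 0.097, -0.001]
contact_force: [-0.6, 0.1, -1.7]
width: 0.0548
gripper_force: 32.7
```

play_rows:
  motion:
    - [0,0,0.4,0,52]
    - [0,0,1,0,52]
    - [0,0,1.5,0,52]
    - [0,0,1.5,0,52]

```text
clock: 26.22
position: [0.4595, -0.1469, 0.1234]
ee_rot: [-0.002, 0.995, 0.098, -0.002]
contact_force: [0.1, 0.8, -1.0]
width: 0.0544
gripper_force: 32.7
```

Run:
```python
from h import *
print(manip.get_state()['position'],manip.get_state()['ee_rot'])
d=grab('side'); save(d,'side6.png'); np.savez('s6.npz',**d)
c=cloud(d); p=np.round(c[200:340:6,225:300:8]*1000)
for h in(.158,.1585,.16,.162):
    try: print(find(d,460,-149,h,35,.005))
    except Exception as e: print('none')
a=cv2.imread('pics/side6.png')[150:350,170:370]; cv2.imwrite('pics/c6.png',cv2.resize(a,None,fx=3,fy=3))
```

```text
[ 0.45953062 -0.14688213  0.12336576] [-0.00175232  0.99514214  0.09840976 -0.00213794]
((260, 234), array([ 441.6, -151.3]), [array([ 442.5, -153.9]), array([31.1, 77.1]), np.float64(23.6)])
((260, 234), array([ 441.7, -151.8]), [array([ 442.6, -154.2]), array([30.8, 77. ]), np.float64(23.6)])
((260, 234), array([ 441.8, -152.2]), [array([ 443.1, -155.2]), array([31.6, 76.8]), np.float64(23.5)])
((260, 233), array([ 443.8, -155.5]), [array([ 444.5, -155.9]), array([34.4, 78.3]), np.float64(26.9)])
```

View pics/c6.png

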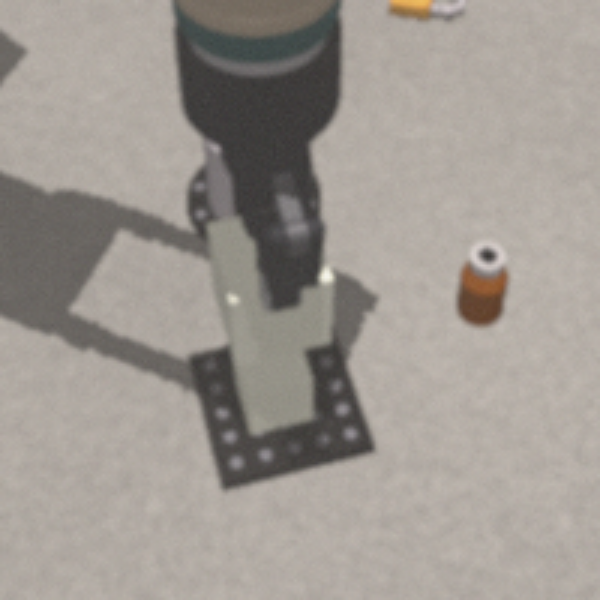

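The crop shows the large tub held over the small one. Its top front corners are at crop (233,298) and (327,273), i.e. full-frame (247.7,249.3) and (279,241).

Run:
```python
from h import *
d=dict(np.load('s6.npz'))
P=plane(d,[(247.7,249.3),(279,241)],.160)[:,:2]*1000
print(P, P[1]-P[0])
v=P[1]-P[0]; print(np.degrees(np.arctan2(v[1],v[0])),np.hypot(*v))
a=np.radians(11.2);u=np.array([np.cos(a),np.sin(a)]);n=np.array([-u[1],u[0]])
print('centre',P.mean(0)+28*n)
```

```text
[[ 439.1593394  -178.45536655]
 [ 489.30400909 -166.29985184]] [50.14466968 12.15551471]
13.62616512052506 51.59694211021404
centre [ 458.79311241 -144.91086484]
```

play_rows:
  motion:
    - [0.02,0.03,0.4,0,52]
    - [0.02,0.03,0.9,0,52]
    - [0.02,0.03,1.2,0,52]
    - [0.02,0.03,1.35,0,52]
    - [0.02,0.03,1.35,0,52]

```text
clock: 26.9
position: [0.4623, -0.1499, 0.0714]
ee_rot: [0.0, 0.995, 0.098, 0.0]
contact_force: [0.2, -0.9, -0.7]
width: 0.0552
gripper_force: 32.7
```

play_rows:
  motion:
    - [0,0,0.4,0,52]
    - [0,0,0.7,0,52]
    - [0,0,0.9,0,52]
    - [0,0,0.95,0,52]
    - [0,0,0.95,0,52]

```text
clock: 27.52
position: [0.4621, -0.1499, 0.0348]
ee_rot: [-0.0, 0.995, 0.098, 0.0]
contact_force: [-4.1, 0.6, 12.7]
width: 0.055
gripper_force: 34.3
```

play_rows:
  motion:
    - [0,0,0,0,78]
    - [0,0,0,0,78]
    - [0,0,-0.8,0,80]
    - [0,0,-2.2,0,80]
    - [0,0,-3,0,80]

```text
clock: 28.15
position: [0.4632, -0.1505, 0.1556]
ee_rot: [0.001, 0.995, 0.098, 0.001]
contact_force: [-0.0, -0.3, -0.2]
width: 0.08
gripper_force: 0.0
```

play_rows:
  motion:
    - [0,1.4,-0.5,0,80]
    - [0,2.8,-1,0,80]
    - [0,4.2,-1,0,80]
    - [0,5.6,-1,0,80]
    - [0,5.8,-1,0,80]

```text
clock: 28.78
position: [0.5076, -0.3814, 0.1921]
ee_rot: [0.0, 0.995, 0.096, -0.0]
contact_force: [-0.6, 1.0, 0.1]
width: 0.0802
gripper_force: 0.0
```

Run:
```python
from h import *
for n in('top','side'):
    d=grab(n); c=cloud(d)
    for a in((461.6,-148,.068,30),(455,20,.083,30)):
        try:
            r=find(d,*a); u,v=r[0]; q=c[v-5:v+6,u-5:u+6].reshape(-1,3)
            A=np.c_[q[:,:2],np.ones(len(q))]; k=np.linalg.lstsq(A,q[:,2],rcond=None)[0]
            print(n,r,'z',np.median(q[:,2]).round(4),'slope',k[:2].round(3))
        except Exception as e: print(n,'none',e)
    print(mat(d,462,-148,75)); print(find(d,600,-84.5,.057),find(d,600,224,.016))
    save(d,n+'7.png')
a=np.hstack([cv2.imread('pics/top7.png')[150:400,150:450],cv2.imread('pics/side7.png')[100:350,150:450]]); cv2.imwrite('pics/c7.png',a)
```

```text
top none SVD did not converge in Linear Least Squares
top ((280, 254), array([456.5,  19.2]), [array([457.6,  18.4]), array([64. , 63.6]), np.float64(1.6)]) z 0.0828 slope [ 0.012 -0.027]
((346, 256), [array([ 462.2, -147.8]), array([95.6, 96.4]), np.float64(11.0)])
((323, 199), array([601.7, -84.5]), [array([601.1, -84.1]), array([20.8, 20.3]), np.float64(0.7)]) ((204, 200), array([600.1, 227.2]), [array([608.8, 224. ]), array([44.8, 59. ]), np.float64(73.0)])
side ((262, 265), array([ 460.3, -149.6]), [array([ 461.2, -150.2]), array([56.7, 60.2]), np.float64(11.5)]) z 0.0689 slope [-0.005 -0.01 ]
side ((254, 191), array([453.5,  17.7]), [array([453.3,  17.1]), array([68.8, 64.2]), np.float64(86.0)]) z 0.0838 slope [-0.001 -0.005]
((263, 283), [array([ 475.2, -182.2]), array([109. ,  82.5]), np.float64(8.4)])
 ** On entry to DLASCL parameter number  4 had an illegal value
 ** On entry to DLASCL parameter number  4 had an illegal valueTraceback (most recent call last):
  File "<stdin>", line 10, in <module>
  File "h.py", line 37, in find
    p=tuple(int(v) for v in q.ravel().round()); ce,rc=blob(d,p,h,r,tol)
                                                      ~~~~^^^^^^^^^^^^^
  File "h.py", line 29, in blob
    c=max(cs,key=cv2.contourArea)
ValueError: max() iterable argument is empty
```

```bash
python3 -c "
from h import *
d=grab('top');save(d,'top8.png');print(find(d,461.6,-148,.068,30),np.abs(manip.get_state()['qd']).max())
print(manip.sign_off())"
```

```text
((348, 254), array([ 463.5, -148.4]), [array([ 463.5, -147.7]), array([56.6, 56.8]), np.float64(11.3)]) 0.022787270802442527
the job is handed in; nothing more can be done
None
```

I nested the three beakers on the round mat and the two tubs squared up on the square mat, and handed the job in at about 29 s. The outer tops sit level at the right heights; the large beaker measured about 2.5 mm off its mat's centre and the large tub about 1.5 mm. The vial read unmoved at the end; the padlock looked in place in the pictures, the last taken before the large tub was moved.

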